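# Set a small damper's adjuster: to the stop, then four clicks back

### The arm

A 7-joint arm with a two-finger parallel gripper is mounted at the origin on a cart in front of the work surface, level with it; the furniture and walls round the work are solid. World frame = base frame: x ahead of the robot, y to its left, z up, the work surface at z = 0. Lengths are in m, angles in rad, forces in N, time in s.
With the tool pointing down it reaches from about 0.4 to 0.85 m from the base axis. Payload 10.4 kg.
Tool frame: the origin (TCP) lies between the finger pads; the fingertips stand 25 mm ahead of it and the grasp point (between the pads) lies 6 mm ahead of it; x points along the fingers, y is the direction in which the jaws open and shut, and the axes are right-handed (so a half turn about x gives the same grasp; the last joint's range is limited). The gripper opens to 87 mm and grips with 3 to 60 N. Pads are 19 mm wide; open, the fingers measure 117 mm over their backs; the gripper's body (75 mm by 190 mm) begins 51 mm behind the grasp point.
Start: joints at [1.226, 0.332, -0.065, 1.46, 0.022, 1.35, -0.088], TCP at [0.198, -0.593, 0.248] pointing down, gripper open.
Joint ranges: [-2.6, 2.6], [-0.5, 2.12], [-1.47, 1.34], [0.16, 2.42], [-1.27, 4.41], [0.06, 2.06], [-2.6, 2.6]. Speed limits (rad/s): [2.22, 2.22, 2.79, 2.79, 3.14, 3.14, 3.14].

### API

Orientations are given as a unit quaternion [x, y, z, w].
In Python, from bench import r gives the robot as it stands.
- The arm moves only by the shell command python3 -m pendant 'ROWS' [FORCE]. ROWS is JSON, a list of rows, each an object with "translation": the shift along the world's x, y, z in cm, a list of three; "angular": the turn, a rotation vector about the world's x, y, z in degrees, a list of three; "hand": the opening, from -1 (shut) to 1 (fully open). In form: [{"translation": [dx, dy, dz], "angular": [wx, wy, wz], "hand": hand}, ...]. A call has 1 to 20 rows; each row shifts and turns the commanded pose from where the row before left it; what a row does not reach is not made up. A row lasts 1/10 s, in which the tool goes at most 50 mm and 8.59 degrees, less where a joint would pass 70% of its speed; a pose out of reach is approached as far as the arm can. A call is refused whole if a number of a shift passes 5 or a number of a turn 8.59, either way. A call with a gripper value outside its range is refused whole. The fingers move at their own pace and stop on an object; FORCE is the grip in N (left out, the last holds). Time passes only in rows, so rows that do not move let the fingers close. It gives the time, the measured TCP pose, the force and the opening at its end, in the units of the state.
- r.read_state(): the state, without advancing time (a new reading comes with each control period).
- r.camera(name): name is "side" or "top"; returns the picture (480x640x3 uint8, red, green, blue); there is no depth.
- r.camera_info(name): a dict with "fx", "fy", "cx", "cy" (pixels), "distortion" ([k1, k2, p1, p2, k3] as OpenCV has them; the pictures are not rectified), "rvec" (rotation vector, rad) and "tvec" (3), from world to camera coordinates, as OpenCV has them. Camera axes: x right, y down, z forward; pixel columns grow to the right and rows downward; lengths in m; the calibration is good to about 2 mm. A picture is of the moment at which its call begins. camera_info takes no time and is no camera call.
- r.close_job(): hands the job in, once; it reports no verdict.
Trained networks look in the newest picture that a camera, given by its name, has taken for a name from the list of things; names that differ only in an ending like _2 or _b are one class to them, and where a whole thing is asked for, a point or a joint stands for the part that bears it (a point fixed in the world has none). Each returns a list of dicts, best first, with "confidence" (0 to 1); they miss things now and then, are a little off and sometimes report something else, mostly with a low value. They report only what shows in the picture. A call takes as long as a camera call.
- r.find_in(camera, name): "point" ([row, column] in pixels, amid what is visible of it).
- r.mark_of(camera, name): "point" ([row, column] in pixels: a listed point, or the origin of a listed thing).
The state is a dict: "time": time; "joint_positions": joint angles; "joint_vel": joint speeds; "joint_torque": joint torques, N m; "ee_pos": TCP position; "eef_rot": TCP orientation; "ft_force": force on the tool from outside, world axes, zero at the start; "torque": the same for the moment, N m; "width": finger opening in m.
Only numpy, scipy, OpenCV 4.12 (cv2) and the standard library are available. Lean on these libraries where they do the work, as an engineer would, in place of code of your own. Each camera call takes 0.05 s, during which the arm holds its last target.

### The job

The little damper in the clamp block has to be set for its test: turn the winged knob on its top clockwise (seen from above) until it just comes up against its stop, without forcing it, then turn it back anticlockwise exactly four clicks and let go. Leave the small parts standing round the clamp alone.

Things in the scene. Friction and masses are not known exactly. Their poses are not given: they have to be found in the camera images.
- clamp: Fixed clamp: dark steel base plate 130 (x) x 84 (y) x 10 mm with a light-metal split block 76 x 60 mm, 40 mm high. Origin under its centre, on the desk; z up. The damper stands upright in it, its axis through the clamp's origin: a turned round light-metal body, radius 21 mm, with a wider round adjuster head on top.
- head_top (a point): Centre of the flat top of the damper's adjuster head (round, radius 29 mm), 79.5 mm above the desk, in the clamp's frame. The damper is round all over and was clamped at an unknown turn, so neither the stop nor the click places can be seen: they must be felt.
- knob_grip (a point): Mid-height of the knob's grip, on its vertical turning axis, 98 mm above the desk. Black plastic knob: round skirt (radius 16.5 mm, 80 to 84.5 mm above the desk) under a bar 44 mm long (along this frame's x), 14 mm wide (y), whose top is 112 mm above the desk. z up; the frame turns with the knob. Clockwise from above (yaw falling) leads to the stop; the axis stays put.
- knob_mark (a point): Thin light line on top of one half of the bar, 14 mm from the axis (+x of the knob frame), 112 mm above the desk. A click is 20 degrees (18 a turn), kept by a spring ball: about 0.2 N m to get over one; let go, the knob settles into the nearest click place. It starts in one, 3 to 7 clicks from the stop. Its range is 12 clicks in all.
- knob_top (a point): Top of the bar on the turning axis, 112 mm above the desk. The stop lies at the last click place and is springy: it takes about 0.3 N m to press it back at all and 2 N m per rad more; let go there, the knob comes back to that place. More than about 0.7 N m (12 degrees beyond it) damages the seat behind it.
- needle (a joint): Place of the metering needle hidden inside the damper (m), driven by the knob: 0 with the knob at its clockwise stop, +0.00001 (a hundredth of a millimetre) for each click anticlockwise. Far too small a movement to be seen or measured from outside.
- seat_yield (a joint): How far the seat behind the stop, hidden inside the damper, has been pushed back (m): 0 while not pressed, falling by 0.000005 for each 10 degrees that the knob is forced beyond its stop. Too small to be seen or measured from outside.
- clevis: Small dark metal fork, 14 x 22 mm and 30 mm high, standing loose to the left (+y) of the clamp. Origin under its centre. Bystander.
- coil_spring: Loose steel coil spring, 16 mm across, 24 mm high, standing to the right (-y) of the clamp. Origin under its centre. Bystander.
- block: Loose steel gauge block 9 x 30 mm, 25 mm high, standing in front of the clamp, nearer to the robot. Origin under its centre. Bystander.

How it is judged:
On the way:
1. the knob is turned clockwise up to its stop (needle within a fifth of a click of home) (value of joint needle below 2e-06 m), for 0.2 s.
At the end, for the whole second after the job is handed in: The knob, after having been at its stop, rests in the fourth click place back from the stop (needle 0.037 to 0.043 mm, i.e. within 0.3 of a click), and stays there (value of joint needle between 3.7e-05 and 4.3e-05 m); the robot touches nothing.
It fails at once if the knob is forced against its stop (more than about 0.7 N m: knob forced 12 degrees beyond it, seat pushed back 0.006 mm) (value of joint seat_yield below -6e-06 m).
It fails at once if the clevis beside the clamp is pushed away or knocked over (moved more than 15 mm or tilted more than 0.5 rad) (distance of clevis from where it was at the start of the episode above 0.015 m or angle between clevis's own z axis and vertical above 0.5 rad).
It fails at once if the coil spring beside the clamp is pushed away or knocked over (moved more than 15 mm or tilted more than 0.5 rad) (distance of coil_spring from where it was at the start of the episode above 0.015 m or angle between coil_spring's own z axis and vertical above 0.5 rad).
It fails at once if the block beside the clamp is pushed away or knocked over (moved more than 15 mm or tilted more than 0.5 rad) (distance of block from where it was at the start of the episode above 0.015 m or angle between block's own z axis and vertical above 0.5 rad).
It also fails if it takes over 72 s, if anything falls off the work surface, if the arm or the gripper's body presses on something with over 40 N, if the wrist force passes 120 N, or if a joint passes its speed limit or range.

## Working session

There is one attempt and no reset: what is moved stays moved. The work goes in short steps, Python scripts to look and compute and a shell command to move; the robot and the scene stay as the last step left them, time stands still between calls to the robot, and variables do not carry over. Pictures are saved under pics/ and viewed, and the job is handed in when it is done.

```bash
ls; mkdir -p pics
cat > h.py <<'E'
import numpy as np, cv2
from bench import r
def ray(cam,pt,z):
    i=r.camera_info(cam); K=np.array([[i['fx'],0,i['cx']],[0,i['fy'],i['cy']],[0,0,1.]])
    R,_=cv2.Rodrigues(np.array(i['rvec'],float)); t=np.array(i['tvec'],float)
    u=cv2.undistortPoints(np.array([[[pt[1],pt[0]]]],float),K,np.array(i['distortion'],float))[0,0]
    d=R.T@np.array([u[0],u[1],1]); c=-R.T@t
    return c+d*(z-c[2])/d[2]
def proj(cam,P):
    i=r.camera_info(cam); K=np.array([[i['fx'],0,i['cx']],[0,i['fy'],i['cy']],[0,0,1.]])
    return cv2.projectPoints(np.array([P],float),np.array(i['rvec'],float),np.array(i['tvec'],float),K,np.array(i['distortion'],float))[0].ravel()[::-1]
def snap(cam,name):
    im=r.camera(cam); cv2.imwrite(f'pics/{name}.png',im[:,:,::-1]); return im
E
python3 - <<'E'
from h import *
snap('top','t0');snap('side','s0')
H=dict(clamp=0,head_top=.0795,knob_grip=.098,knob_mark=.112,knob_top=.112,clevis=0,coil_spring=0,block=0)
for c in('top','side'):
    print(c, [round(float(x),3) for x in (lambda i:-cv2.Rodrigues(np.array(i['rvec'],float))[0].T@np.array(i['tvec'],float))(r.camera_info(c))])
    for n,z in H.items():
        for d in r.mark_of(c,n)[:2]: print(n,np.round(d['point'],1),round(d['confidence'],2),np.round(ray(c,d['point'],z),4))
print(r.read_state())
E
```

```text
pics
top [0.459, 0.098, 0.956]
clamp [208.6 370.1] 0.69 [0.577  0.0254 0.    ]
knob_grip [196.2 378.8] 0.6 [0.5823 0.0199 0.098 ]
knob_grip [206.2 372.4] 0.23 [0.5682 0.0295 0.098 ]
knob_mark [190.9 368.1] 0.63 [0.5882 0.0359 0.112 ]
knob_top [197.5 382.1] 0.6 [0.5783 0.0166 0.112 ]
knob_top [205.3 370. ] 0.32 [0.5678 0.0339 0.112 ]
clevis [218.  302.8] 0.41 [0.565  0.1324 0.    ]
coil_spring [188.3 424.3] 0.62 [ 0.6071 -0.0618  0.    ]
block [270.9 385.9] 0.55 [0.4777 0.0039 0.    ]
side [0.094, 0.702, 0.461]
clamp [279.9 308.7] 0.86 [0.5841 0.0232 0.    ]
knob_grip [224.2 309.9] 0.81 [0.5847 0.0224 0.098 ]
knob_mark [219.9 301. ] 0.72 [0.586  0.0439 0.112 ]
knob_top [218.1 311.5] 0.89 [0.5778 0.0282 0.112 ]
knob_top [295.3 373.5] 0.55 [0.383 0.171 0.112]
clevis [311.9 278. ] 0.87 [0.5617 0.1295 0.    ]
clevis [295.2 370.1] 0.64 [0.4802 0.0035 0.    ]
coil_spring [259.4 326.6] 0.64 [ 0.6035 -0.0555  0.    ]
block [295.9 370.2] 0.75 [0.4789 0.0052 0.    ]
{'time': 0.9, 'joint_positions': array([ 1.22640295,  0.33217399, -0.06471406,  1.46011109,  0.02159412,
        1.34993067, -0.08847856]), 'joint_vel': array([ 0.00213205, -0.0002342 , -0.00055181,  0.00053216,  0.00093663,
       -0.00075372, -0.00153918]), 'joint_torque': array([-7.22475252e-04, -6.23034668e+01,  2.43960111e-02, -3.90121222e+01,
       -6.09913445e-02,  3.13115807e-02,  4.30757382e-05]), 'ee_pos': array([ 0.19769472, -0.59291438,  0.24758651]), 'eef_rot': array([ 0.69798495,  0.11327078, -0.69795849,  0.11331677]), 'ft_force': array([ 0.66922533,  0.64622688, -0.46889826]), 'torque': array([0.04354157, 0.01580751, 0.02731407]), 'width': 0.08715170123936203}
```

Run:
```python
import cv2,numpy as np
a=cv2.imread('pics/t0.png');b=cv2.imread('pics/s0.png')
A=cv2.resize(a[140:290,270:460],None,fx=4,fy=4,interpolation=cv2.INTER_CUBIC)
cv2.imwrite('pics/t0c.png',A)
B=cv2.resize(b[180:330,230:420],None,fx=4,fy=4,interpolation=cv2.INTER_CUBIC)
cv2.imwrite('pics/s0c.png',B)
```

```text
(no output)
```

View pics/t0.png

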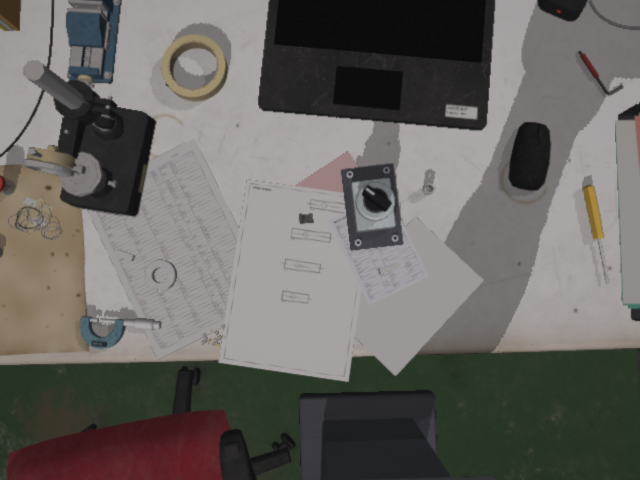

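View pics/t0c.png

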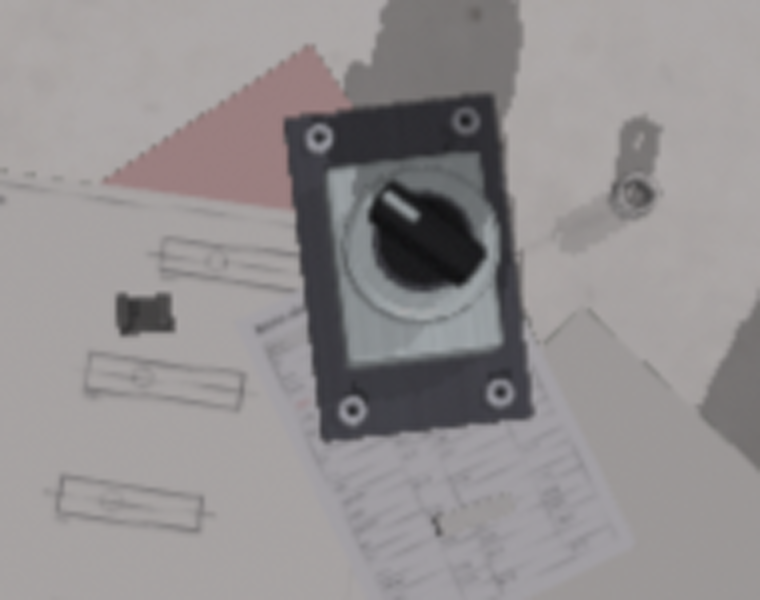

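View pics/s0c.png

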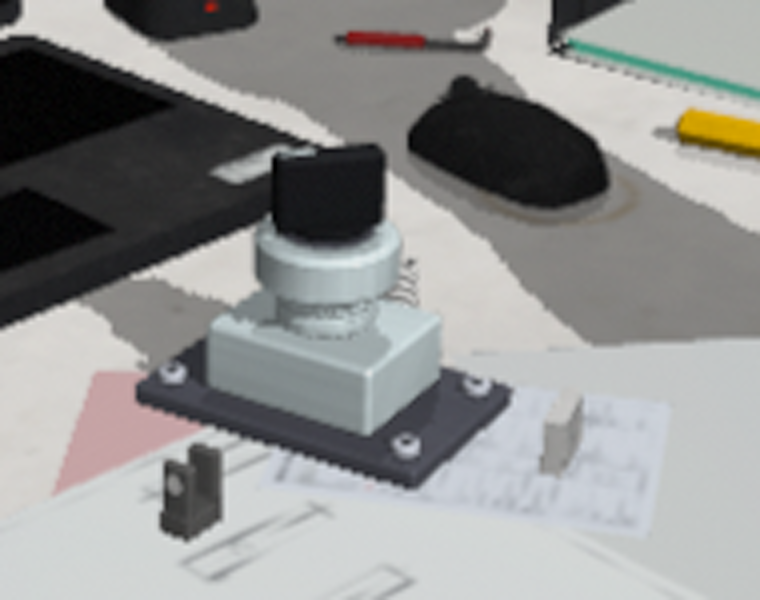

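Run:
```python
from h import *
from scipy.spatial.transform import Rotation as Ro
print(np.round(Ro.from_quat(r.read_state()['eef_rot']).as_matrix(),3))
C=[(393,182),(370,217),(463,285),(487,250)]
W=np.array([ray('top',(140+v/4,270+u/4),.112) for u,v in C]);print(W.round(4))
print('cen',W.mean(0)); d=(W[0]+W[1]-W[2]-W[3])/2; print(np.linalg.norm(d),np.degrees(np.arctan2(d[1],d[0])), np.linalg.norm(W[0]-W[1]))
# head circle centre: crop approx centre (420,244) at z .0795
print(ray('top',(140+244/4,270+420/4),.0795))
# clamp base plate corners z=.01
P=np.array([ray('top',(140+v/4,270+u/4),.01) for u,v in [(285,120),(495,95),(533,415),(322,440)]]);print(P.round(3),P.mean(0))
# side-knob top corners
```

```text
[[ 0.     0.316 -0.949]
 [-0.    -0.949 -0.316]
 [-1.     0.    -0.   ]]
[[0.5958 0.0354 0.112 ]
 [0.5837 0.0439 0.112 ]
 [0.5588 0.0122 0.112 ]
 [0.5709 0.0033 0.112 ]]
cen [0.57729008 0.02370875 0.112     ]
0.040479060038286205 52.00471320351968 0.014817220236465546
[0.57807951 0.02395993 0.0795    ]
[[ 0.638  0.07   0.01 ]
 [ 0.646 -0.014  0.01 ]
 [ 0.519 -0.024  0.01 ]
 [ 0.512  0.059  0.01 ]] [0.57874572 0.02280331 0.01      ]
```

```bash
python3 -m pendant '[{"translation":[1.9,3.0,0],"angular":[0,0,8],"hand":1},{"translation":[1.9,3.0,0],"angular":[0,0,8],"hand":1},{"translation":[1.9,3.0,0],"angular":[0,0,8],"hand":1},{"translation":[1.9,3.0,0],"angular":[0,0,8],"hand":1},{"translation":[1.9,3.0,0],"angular":[0,0,8],"hand":1}]' 30; python3 -c "
from h import *
s=r.read_state();print(s['joint_positions'].round(3),s['ee_pos'],s['ft_force'].round(2),s['torque'].round(3))"
```

```text
time: 1.4
ee_pos: [0.2933, -0.4417, 0.2477]
eef_rot: [-0.616, -0.347, 0.616, -0.347]
ft_force: [0.2, -0.5, 0.4]
width: 0.0874
[ 1.125  0.137 -0.248  1.701  0.035  1.308  0.325] [ 0.29332381 -0.44166617  0.24773197] [ 0.22 -0.51  0.4 ] [-0.054 -0.076 -0.039]
```

```bash
python3 -m pendant '[{"translation":[1.9,3.1,0],"angular":[0,0,8.5],"hand":1},{"translation":[1.9,3.1,0],"angular":[0,0,8.5],"hand":1},{"translation":[1.9,3.1,0],"angular":[0,0,8.5],"hand":1},{"translation":[1.9,3.1,0],"angular":[0,0,8.5],"hand":1},{"translation":[1.9,3.1,0],"angular":[0,0,8.5],"hand":1},{"translation":[1.9,3.1,0],"angular":[0,0,8.5],"hand":1},{"translation":[1.9,3.1,0],"angular":[0,0,8.5],"hand":1},{"translation":[1.9,3.1,0],"angular":[0,0,8.5],"hand":1},{"translation":[1.9,3.1,0],"angular":[0,0,8.5],"hand":1},{"translation":[1.9,3.1,0],"angular":[0,0,8.5],"hand":1},{"translation":[1.9,3.1,0],"angular":[0,0,8.5],"hand":1},{"translation":[1.9,3.1,0],"angular":[0,0,8.5],"hand":1},{"translation":[1.9,3.1,0],"angular":[0,0,8.5],"hand":1},{"translation":[1.9,3.1,0],"angular":[0,0,8.5],"hand":1},{"translation":[1.9,3.1,0],"angular":[0,0,8.5],"hand":1},{"translation":[0,0,0],"angular":[0,0,0],"hand":1}]'
cat >> h.py <<'E'
from scipy.spatial.transform import Rotation as Ro
def st():
    s=r.read_state(); y=Ro.from_quat(s['eef_rot']).as_matrix()
    print('t',round(float(s['time']),2),'j',s['joint_positions'].round(3),'p',s['ee_pos'].round(4),'F',s['ft_force'].round(2),'M',s['torque'].round(3),'w',round(float(s['width']),4),'yaw',round(float(np.degrees(np.arctan2(y[1,1],y[0,1]))),2),'xz',y[:,0].round(3))
E
python3 -c "
from h import *
st()"
```

```text
time: 3.0
ee_pos: [0.5786, 0.0274, 0.2475]
eef_rot: [-0.039, 0.706, 0.042, 0.706]
ft_force: [-0.3, 0.1, -0.0]
width: 0.087
t 3.0 j [ 0.531  0.332 -0.807  1.554  0.24   1.359  1.387] p [0.5786 0.0274 0.2475] F [-0.29  0.14 -0.03] M [ 0.061 -0.043  0.029] w 0.087 yaw 96.59 xz [ 0.     0.003 -1.   ]
```

```bash
python3 -m pendant '[{"translation":[0,-0.2,-1.5],"angular":[0,0,7.75],"hand":1},{"translation":[0,-0.17,-1.5],"angular":[0,0,7.75],"hand":1},{"translation":[0,0,-1.5],"angular":[0,0,7.75],"hand":1},{"translation":[0,0,-1.5],"angular":[0,0,7.75],"hand":1},{"translation":[0,0,-1.5],"angular":[0,0,7.75],"hand":1},{"translation":[0,0,-1.5],"angular":[0,0,7.75],"hand":1},{"translation":[0,0,-0.7],"angular":[0,0,0],"hand":1},{"translation":[0,0,0],"angular":[0,0,0],"hand":1}]'; 
python3 -c "
from h import *
st()
a=snap('top','t1');b=snap('side','s1')
A=cv2.resize(a[120:270,290:480],None,fx=3,fy=3)
B=cv2.resize(b[150:300,230:420],None,fx=3,fy=3)
cv2.imwrite('pics/c1.png',np.hstack([A[:,:390],B[:,:400]])[:,:,::-1])"
```

```text
time: 3.8
ee_pos: [0.5771, 0.0177, 0.1498]
eef_rot: [-0.311, 0.636, 0.311, 0.635]
ft_force: [0.4, -0.8, 0.5]
width: 0.0869
t 3.8 j [ 0.611  0.453 -0.902  1.673  0.376  1.203  2.1  ] p [0.5771 0.0177 0.1498] F [ 0.38 -0.85  0.51] M [ 0.122 -0.055 -0.02 ] w 0.0869 yaw 142.15 xz [-0.002  0.    -1.   ]
```

View pics/c1.png

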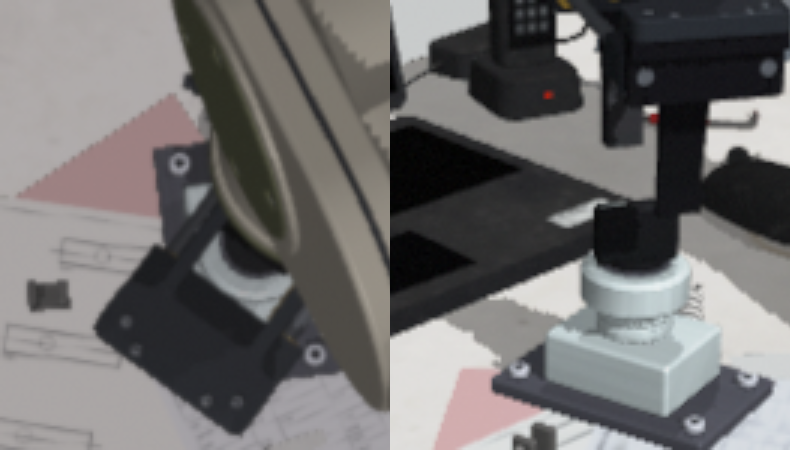

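```bash
python3 -m pendant '[{"translation":[0.1,0.6,0],"angular":[0,0,0],"hand":1},{"translation":[0,0,-1.2],"angular":[0,0,0],"hand":1},{"translation":[0,0,-1.2],"angular":[0,0,0],"hand":1},{"translation":[0,0,-1.2],"angular":[0,0,0],"hand":1},{"translation":[0,0,0],"angular":[0,0,0],"hand":1},{"translation":[0,0,0],"angular":[0,0,0],"hand":1},{"translation":[0,0,0],"angular":[0,0,0],"hand":1}]'; 
python3 -c "
from h import *
st()"
```

```text
time: 4.6
ee_pos: [0.5789, 0.0244, 0.1149]
eef_rot: [-0.312, 0.634, 0.312, 0.635]
ft_force: [-0.8, 0.1, -0.2]
width: 0.0869
t 4.6 j [ 0.582  0.494 -0.883  1.702  0.414  1.144  2.068] p [0.5789 0.0244 0.1149] F [-0.76  0.07 -0.17] M [ 0.144 -0.086  0.05 ] w 0.0869 yaw 142.43 xz [ 0.  0. -1.]
```

```bash
python3 -m pendant '[{"translation":[0,0,0],"angular":[0,0,0],"hand":-1},{"translation":[0,0,0],"angular":[0,0,0],"hand":-1},{"translation":[0,0,0],"angular":[0,0,0],"hand":-1},{"translation":[0,0,0],"angular":[0,0,0],"hand":-1},{"translation":[0,0,0],"angular":[0,0,0],"hand":-1},{"translation":[0,0,0],"angular":[0,0,0],"hand":-1},{"translation":[0,0,0],"angular":[0,0,0],"hand":-1},{"translation":[0,0,0],"angular":[0,0,0],"hand":-1}]' 8; 
python3 -c "
from h import *
st();st()"
```

```text
time: 5.4
ee_pos: [0.5787, 0.0244, 0.1146]
eef_rot: [-0.312, 0.634, 0.312, 0.634]
ft_force: [-0.1, -0.8, 0.1]
width: 0.0309
t 5.4 j [ 0.582  0.494 -0.883  1.702  0.414  1.144  2.068] p [0.5787 0.0244 0.1146] F [-0.09 -0.82  0.14] M [ 0.165 -0.111  0.02 ] w 0.0309 yaw 142.43 xz [-0.  0. -1.]
t 5.4 j [ 0.582  0.494 -0.883  1.702  0.414  1.144  2.068] p [0.5787 0.0244 0.1146] F [-0.09 -0.82  0.14] M [ 0.165 -0.111  0.02 ] w 0.0309 yaw 142.43 xz [-0.  0. -1.]
```

```bash
python3 -m pendant '[{"translation":[0,0,0],"angular":[0,0,0],"hand":-1},{"translation":[0,0,0],"angular":[0,0,0],"hand":-1},{"translation":[0,0,0],"angular":[0,0,0],"hand":-1},{"translation":[0,0,0],"angular":[0,0,0],"hand":-1}]' 8; 
python3 -c "
from h import *
st()"
```

```text
time: 5.8
ee_pos: [0.5801, 0.0232, 0.1148]
eef_rot: [-0.313, 0.634, 0.311, 0.635]
ft_force: [7.0, -2.7, -3.3]
width: 0.0138
t 5.8 j [ 0.582  0.495 -0.882  1.701  0.416  1.142  2.068] p [0.5801 0.0232 0.1148] F [ 7.03 -2.7  -3.3 ] M [-0.562 -1.54  -0.018] w 0.0138 yaw 142.36 xz [ 0.003 -0.001 -1.   ]
```

```bash
python3 -m pendant '[{"translation":[0.15,-0.1,0],"angular":[0,0,0],"hand":-1},{"translation":[0,0,0],"angular":[0,0,0],"hand":-1},{"translation":[0,0,0],"angular":[0,0,0],"hand":-1},{"translation":[0,0,0],"angular":[0,0,0],"hand":-1}]' 30; 
python3 -c "
from h import *
st()"
```

```text
time: 6.2
ee_pos: [0.5803, 0.0231, 0.1147]
eef_rot: [-0.312, 0.634, 0.312, 0.634]
ft_force: [0.8, -2.5, 3.2]
width: 0.014
t 6.2 j [ 0.581  0.497 -0.881  1.698  0.416  1.145  2.069] p [0.5803 0.0231 0.1147] F [ 0.8  -2.55  3.19] M [-0.341 -0.1   -0.01 ] w 0.014 yaw 142.43 xz [ 0. -0. -1.]
```

```bash
cat > q.py <<'E'
from h import *
s=r.read_state();y=Ro.from_quat(s['eef_rot']).as_matrix()
print('   yaw',round(float(np.degrees(np.arctan2(y[1,1],y[0,1]))),2),'Mz',s['torque'].round(3),'F',s['ft_force'].round(1),'p',s['ee_pos'].round(4),'w',round(float(s['width']),4),'j7',s['joint_positions'].round(2),round(float(s['time']),2))
E
for i in 1; do python3 -m pendant '[{"translation":[0,0,0],"angular":[0,0,-2.5],"hand":-1},{"translation":[0,0,0],"angular":[0,0,-2.5],"hand":-1},{"translation":[0,0,0],"angular":[0,0,0],"hand":-1}]' 30 >/dev/null; python3 q.py;  python3 -m pendant '[{"translation":[0,0,0],"angular":[0,0,-4],"hand":-1},{"translation":[0,0,0],"angular":[0,0,0],"hand":-1}]' >/dev/null; python3 q.py;python3 -m pendant '[{"translation":[0,0,0],"angular":[0,0,-4],"hand":-1},{"translation":[0,0,0],"angular":[0,0,0],"hand":-1}]' >/dev/null; python3 q.py;python3 -m pendant '[{"translation":[0,0,0],"angular":[0,0,-4],"hand":-1},{"translation":[0,0,0],"angular":[0,0,0],"hand":-1}]' >/dev/null; python3 q.py;python3 -m pendant '[{"translation":[0,0,0],"angular":[0,0,-4],"hand":-1},{"translation":[0,0,0],"angular":[0,0,0],"hand":-1}]' >/dev/null; python3 q.py; done
```

```text
yaw 137.4 Mz [-0.438 -0.088  0.007] F [-0.  -2.8  4.1] p [0.5803 0.0232 0.1147] w 0.0138 j7 [ 0.57  0.49 -0.86  1.7   0.41  1.14  1.99] 6.5
   yaw 133.43 Mz [-0.402 -0.006 -0.061] F [ 0.3 -2.7  3.3] p [0.5803 0.0232 0.1147] w 0.014 j7 [ 0.56  0.49 -0.85  1.7   0.4   1.14  1.93] 6.7
   yaw 129.5 Mz [-0.433  0.06  -0.001] F [-0.6 -3.7  4.5] p [0.5802 0.0233 0.1147] w 0.0136 j7 [ 0.55  0.48 -0.84  1.7   0.39  1.14  1.86] 6.9
   yaw 125.55 Mz [-0.509  0.14  -0.01 ] F [-0.9 -3.1  5.7] p [0.5802 0.0233 0.1147] w 0.0139 j7 [ 0.54  0.48 -0.83  1.7   0.38  1.13  1.8 ] 7.1
   yaw 121.58 Mz [-0.512  0.156  0.009] F [-0.9 -1.9  5.8] p [0.5802 0.0233 0.1147] w 0.0135 j7 [ 0.53  0.47 -0.81  1.7   0.37  1.13  1.73] 7.3
```

```bash
python3 -c "
from h import *
st()
a=snap('top','t2');b=snap('side','s2')
A=cv2.resize(a[120:270,290:480],None,fx=3,fy=3)
B=cv2.resize(b[170:270,250:370],None,fx=4,fy=4)
cv2.imwrite('pics/c2.png',np.hstack([A[:400,:310],B])[:,:,::-1])
print(r.find_in('side','knob_grip')[:1],r.mark_of('side','knob_mark')[:2])
"
```

```text
t 7.3 j [ 0.532  0.472 -0.812  1.701  0.373  1.131  1.734] p [0.5802 0.0233 0.1147] F [-0.87 -1.91  5.81] M [-0.512  0.156  0.009] w 0.0135 yaw 121.58 xz [-0. -0. -1.]
[{'point': [234.3, 313.0], 'confidence': 0.85}] [{'point': [217.5, 300.9], 'confidence': 0.82}]
```

View pics/c2.png

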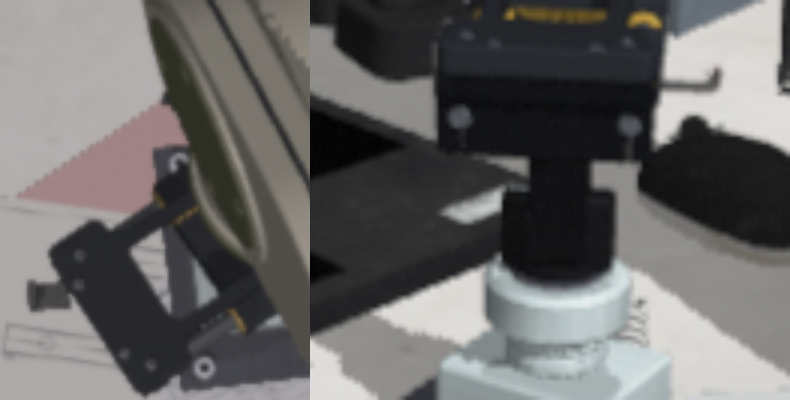

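```bash
sed -i "s/^print(/print('tq',s['joint_torque'][[0,2,4,6]].round(3),/" q.py; sed -i "s/'j7',s\['joint_positions'\].round(2)/'j7',s['joint_positions'][6].round(3)/" q.py
python3 q.py
python3 -m pendant '[{"translation":[0,0,0],"angular":[0,0,-3],"hand":-1},{"translation":[0,0,0],"angular":[0,0,0],"hand":-1}]' >/dev/null; python3 q.py;python3 -m pendant '[{"translation":[0,0,0],"angular":[0,0,-3],"hand":-1},{"translation":[0,0,0],"angular":[0,0,0],"hand":-1}]' >/dev/null; python3 q.py;python3 -m pendant '[{"translation":[0,0,0],"angular":[0,0,-3],"hand":-1},{"translation":[0,0,0],"angular":[0,0,0],"hand":-1}]' >/dev/null; python3 q.py;python3 -m pendant '[{"translation":[0,0,0],"angular":[0,0,-3],"hand":-1},{"translation":[0,0,0],"angular":[0,0,0],"hand":-1}]' >/dev/null; python3 q.py;
python3 -m pendant '[{"translation":[0,0,0],"angular":[0,0,-3],"hand":-1},{"translation":[0,0,0],"angular":[0,0,0],"hand":-1}]' >/dev/null; python3 q.py;
python3 -m pendant '[{"translation":[0,0,0],"angular":[0,0,-3],"hand":-1},{"translation":[0,0,0],"angular":[0,0,0],"hand":-1}]' >/dev/null; python3 q.py
```

```text
tq [ -1.505 -12.895  -0.544   0.022]    yaw 121.72 Mz [-0.492  0.144  0.009] F [-2.1 -2.6  6.2] p [0.5802 0.0233 0.1147] w 0.014 j7 1.737 7.5
tq [ -1.428 -12.484  -0.612  -0.749]    yaw 118.63 Mz [-0.442  0.189  0.013] F [-0.3 -3.1  5.4] p [0.5802 0.0233 0.1147] w 0.0137 j7 1.687 7.7
tq [ -1.408 -12.251  -0.57   -0.725]    yaw 115.63 Mz [-0.435  0.167  0.023] F [-1.4 -2.4  5. ] p [0.5802 0.0234 0.1147] w 0.0139 j7 1.638 7.9
tq [ -1.34  -11.993  -0.552  -0.745]    yaw 112.63 Mz [-0.437  0.192 -0.072] F [-0.7 -3.   6.4] p [0.5802 0.0234 0.1147] w 0.0135 j7 1.59 8.1
tq [ -1.342 -11.797  -0.523  -0.717]    yaw 109.63 Mz [-0.404  0.26   0.005] F [-0.7 -1.7  5.5] p [0.5801 0.0234 0.1147] w 0.0134 j7 1.541 8.3
tq [ -1.181 -11.475  -0.427  -0.698]    yaw 106.63 Mz [-0.387  0.212  0.054] F [-1.3 -2.9  5.9] p [0.5802 0.0234 0.1147] w 0.0141 j7 1.493 8.5
tq [ -1.341 -11.402  -0.433  -0.609]    yaw 103.62 Mz [-0.404  0.216 -0.091] F [-1.6 -2.7  6.1] p [0.5801 0.0235 0.1147] w 0.0137 j7 1.444 8.7
```

```bash
python3 -c "
from h import *
b=snap('side','s3')
B=cv2.resize(b[190:270,260:360],None,fx=6,fy=6,interpolation=cv2.INTER_CUBIC)
B=np.clip(B.astype(float)*2,0,255).astype(np.uint8)
cv2.imwrite('pics/c3.png',B[:,:,::-1])
st()
"
```

```text
t 8.75 j [ 0.49   0.453 -0.755  1.703  0.339  1.121  1.445] p [0.5802 0.0235 0.1147] F [-1.54 -3.1   5.9 ] M [-0.436  0.228 -0.134] w 0.0139 yaw 103.7 xz [-0.  0. -1.]
```

View pics/c3.png

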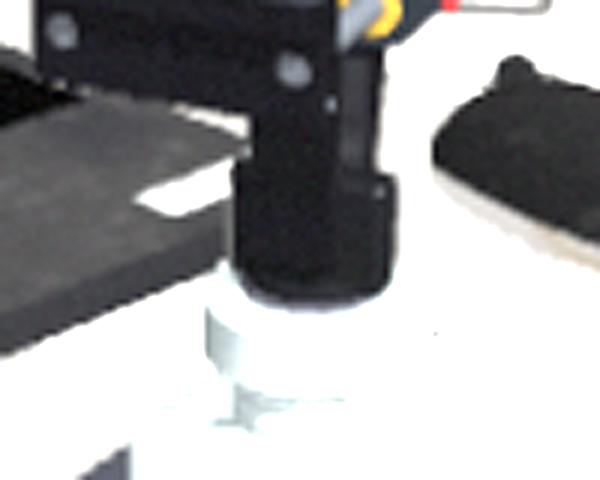

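```bash
python3 -c "
from h import *
for i in range(8):
    r.camera('side'); s=r.read_state(); print(s['torque'].round(3),s['joint_torque'][6].round(3),s['joint_positions'][6].round(4))
st()
"
```

```text
[-0.37   0.182 -0.102] 0.046 1.4458
[-0.359  0.172 -0.097] 0.103 1.4459
[-0.368  0.318 -0.13 ] 0.118 1.4459
[-0.368  0.256 -0.082] 0.121 1.4459
[-0.344  0.25  -0.164] 0.121 1.4459
[-0.398  0.231 -0.114] 0.121 1.4459
[-0.35   0.213 -0.126] 0.121 1.4459
[-0.38   0.235 -0.146] 0.121 1.4459
t 9.15 j [ 0.49   0.453 -0.755  1.703  0.339  1.121  1.446] p [0.5802 0.0234 0.1147] F [-1.22 -2.02  5.42] M [-0.38   0.235 -0.146] w 0.0138 yaw 103.72 xz [-0.  0. -1.]
```

```bash
cat > q.py <<'E'
from h import *
M=[];T=[]
for i in range(4):
    r.camera('side'); s=r.read_state(); M.append(s['torque'][2]);T.append(s['joint_torque'][6])
y=Ro.from_quat(s['eef_rot']).as_matrix()
print('yaw',round(float(np.degrees(np.arctan2(y[1,1],y[0,1]))),2),'Mz',np.round(np.mean(M),3),'tq7',np.round(T,3)[[0,-1]],'F',s['ft_force'].round(1),'p',s['ee_pos'].round(4),'w',round(float(s['width']),4),round(float(s['time']),2))
E
python3 -m pendant '[{"translation":[0,0,0],"angular":[0,0,-4],"hand":-1},{"translation":[0,0,0],"angular":[0,0,0],"hand":-1}]' >/dev/null; python3 q.py;python3 -m pendant '[{"translation":[0,0,0],"angular":[0,0,-4],"hand":-1},{"translation":[0,0,0],"angular":[0,0,0],"hand":-1}]' >/dev/null; python3 q.py;python3 -m pendant '[{"translation":[0,0,0],"angular":[0,0,-4],"hand":-1},{"translation":[0,0,0],"angular":[0,0,0],"hand":-1}]' >/dev/null; python3 q.py;python3 -m pendant '[{"translation":[0,0,0],"angular":[0,0,-4],"hand":-1},{"translation":[0,0,0],"angular":[0,0,0],"hand":-1}]' >/dev/null; python3 q.py;
python3 -m pendant '[{"translation":[0,0,0],"angular":[0,0,-3],"hand":-1},{"translation":[0,0,0],"angular":[0,0,0],"hand":-1}]' >/dev/null; python3 q.py
```

```text
yaw 99.75 Mz 0.099 tq7 [-0.495 -0.129] F [-1.9 -3.   7. ] p [0.5802 0.0235 0.1147] w 0.0138 9.55
yaw 95.74 Mz 0.003 tq7 [-0.375 -0.006] F [-1.1 -3.3  6.3] p [0.5801 0.0236 0.1147] w 0.0137 9.95
yaw 91.74 Mz -0.033 tq7 [-0.346  0.023] F [-1.3 -1.7  5.4] p [0.5801 0.0236 0.1147] w 0.0136 10.35
yaw 87.74 Mz -0.022 tq7 [-0.349  0.037] F [-1.1 -1.9  5.9] p [0.5801 0.0237 0.1147] w 0.0141 10.75
yaw 84.74 Mz -0.007 tq7 [-0.258  0.026] F [-0.4 -2.3  6.3] p [0.5802 0.0237 0.1147] w 0.014 11.15
```

```bash
python3 -m pendant '[{"translation":[0,0,0],"angular":[0,0,-1.5],"hand":-1},{"translation":[0,0,0],"angular":[0,0,0],"hand":-1}]' >/dev/null; python3 q.py;python3 -m pendant '[{"translation":[0,0,0],"angular":[0,0,-1.5],"hand":-1},{"translation":[0,0,0],"angular":[0,0,0],"hand":-1}]' >/dev/null; python3 q.py;python3 -m pendant '[{"translation":[0,0,0],"angular":[0,0,-1.5],"hand":-1},{"translation":[0,0,0],"angular":[0,0,0],"hand":-1}]' >/dev/null; python3 q.py;python3 -m pendant '[{"translation":[0,0,0],"angular":[0,0,-2],"hand":-1},{"translation":[0,0,0],"angular":[0,0,0],"hand":-1}]' >/dev/null; python3 q.py
```

```text
yaw 83.24 Mz -0.093 tq7 [-0.052  0.087] F [-1.3 -1.   6.3] p [0.5801 0.0236 0.1147] w 0.0137 11.55
yaw 81.74 Mz -0.033 tq7 [-0.121  0.019] F [-0.9 -0.8  5.7] p [0.5801 0.0237 0.1147] w 0.0135 11.95
yaw 80.28 Mz 0.318 tq7 [-0.457 -0.313] F [-1.3 -1.6  6.2] p [0.5802 0.0237 0.1147] w 0.0138 12.35
yaw 78.29 Mz 0.357 tq7 [-0.566 -0.377] F [-1.5 -2.5  6. ] p [0.5802 0.0237 0.1147] w 0.0136 12.75
```

```bash
python3 -m pendant '[{"translation":[0,0,0],"angular":[0,0,5],"hand":-1},{"translation":[0,0,0],"angular":[0,0,5],"hand":-1},{"translation":[0,0,0],"angular":[0,0,5],"hand":-1},{"translation":[0,0,0],"angular":[0,0,5],"hand":-1},{"translation":[0,0,0],"angular":[0,0,5],"hand":-1},{"translation":[0,0,0],"angular":[0,0,5],"hand":-1},{"translation":[0,0,0],"angular":[0,0,5],"hand":-1},{"translation":[0,0,0],"angular":[0,0,5],"hand":-1},{"translation":[0,0,0],"angular":[0,0,5],"hand":-1},{"translation":[0,0,0],"angular":[0,0,5],"hand":-1},{"translation":[0,0,0],"angular":[0,0,5],"hand":-1},{"translation":[0,0,0],"angular":[0,0,5],"hand":-1},{"translation":[0,0,0],"angular":[0,0,3.4],"hand":-1},{"translation":[0,0,0],"angular":[0,0,0],"hand":-1}]' >/dev/null; python3 q.py
```

```text
yaw 141.62 Mz 0.003 tq7 [0.35  0.007] F [-1.3 -3.3  4.9] p [0.5803 0.0232 0.1147] w 0.0139 14.35
```

```bash
python3 -m pendant '[{"translation":[0,0,0],"angular":[0,0,4],"hand":-1},{"translation":[0,0,0],"angular":[0,0,4],"hand":-1},{"translation":[0,0,0],"angular":[0,0,4],"hand":-1},{"translation":[0,0,0],"angular":[0,0,4],"hand":-1},{"translation":[0,0,0],"angular":[0,0,2],"hand":-1},{"translation":[0,0,0],"angular":[0,0,0],"hand":-1}]' >/dev/null; python3 q.py;
python3 -m pendant '[{"translation":[0,0,0],"angular":[0,0,2],"hand":-1},{"translation":[0,0,0],"angular":[0,0,0],"hand":-1}]' >/dev/null; python3 q.py;
python3 -m pendant '[{"translation":[0,0,0],"angular":[0,0,2],"hand":-1},{"translation":[0,0,0],"angular":[0,0,0],"hand":-1}]' >/dev/null; python3 q.py; python3 -c "
from h import *
st()"
```

```text
yaw 159.43 Mz 0.08 tq7 [0.076 0.031] F [ 0.9 -4.   5.1] p [0.5804 0.0231 0.1147] w 0.0141 15.15
yaw 161.37 Mz 0.01 tq7 [0.187 0.014] F [ 1.5 -3.9  5.6] p [0.5804 0.0231 0.1147] w 0.014 15.55
yaw 163.34 Mz -0.125 tq7 [0.33  0.143] F [ 0.9 -3.8  4.9] p [0.5805 0.023  0.1147] w 0.0138 15.95
t 15.95 j [ 0.628  0.526 -0.949  1.696  0.461  1.161  2.404] p [0.5805 0.023  0.1147] F [ 0.85 -3.78  4.87] M [-0.85  -0.292 -0.139] w 0.0138 yaw 163.34 xz [ 0. -0. -1.]
```

```bash
python3 -m pendant '[{"translation":[0,0,0],"angular":[0,0,-1.7],"hand":-1},{"translation":[0,0,0],"angular":[0,0,0],"hand":-1},{"translation":[0,0,0],"angular":[0,0,0],"hand":-1},{"translation":[0,0,0],"angular":[0,0,0],"hand":-0.4},{"translation":[0,0,0],"angular":[0,0,0],"hand":-0.1},{"translation":[0,0,0],"angular":[0,0,0],"hand":0.2},{"translation":[0,0,0],"angular":[0,0,0],"hand":0.2},{"translation":[0,0,0],"angular":[0,0,0],"hand":0.2}]'; python3 -c "
from h import *
st()"
```

```text
time: 16.75
ee_pos: [0.58, 0.0236, 0.1144]
eef_rot: [-0.414, 0.573, 0.414, 0.573]
ft_force: [-0.3, -1.4, 0.4]
width: 0.0454
t 16.75 j [ 0.624  0.523 -0.944  1.697  0.457  1.16   2.377] p [0.58   0.0236 0.1144] F [-0.27 -1.35  0.43] M [ 0.134 -0.055  0.031] w 0.0454 yaw 161.66 xz [-0.  0. -1.]
```

Released, no contact. Lift and move off toward the start side so the top camera sees the knob.

```bash
python3 -m pendant '[{"translation":[0,0,1.5],"angular":[0,0,0],"hand":0.2},{"translation":[0,0,2.5],"angular":[0,0,0],"hand":0.2},{"translation":[0,0,3],"angular":[0,0,0],"hand":0.2},{"translation":[0,0,3],"angular":[0,0,0],"hand":0.2},{"translation":[0,0,3],"angular":[0,0,0],"hand":0.2},{"translation":[-1,-2,1],"angular":[0,0,-6],"hand":0.2},{"translation":[-1,-2.5,0],"angular":[0,0,-8],"hand":0.2},{"translation":[-1.5,-2.5,0],"angular":[0,0,-8],"hand":0.2},{"translation":[-1.5,-2.5,0],"angular":[0,0,-8],"hand":0.2},{"translation":[-1.5,-2.5,0],"angular":[0,0,-8],"hand":0.2},{"translation":[-1.5,-2.5,0],"angular":[0,0,-8],"hand":0.2},{"translation":[-1.5,-2.5,0],"angular":[0,0,-8],"hand":0.2},{"translation":[-1.5,-2.5,0],"angular":[0,0,-8],"hand":0.2},{"translation":[-1.5,-2.5,0],"angular":[0,0,-8],"hand":0.2},{"translation":[-1.5,-2.5,0],"angular":[0,0,-8],"hand":0.2},{"translation":[-1.5,-2.5,0],"angular":[0,0,-8],"hand":0.2},{"translation":[-1,-2,0],"angular":[0,0,-5],"hand":0.2},{"translation":[0,0,0],"angular":[0,0,0],"hand":0.2},{"translation":[0,0,0],"angular":[0,0,0],"hand":0.2}]'; python3 -c "
from h import *
st()
a=snap('top','t4')
A=cv2.resize(a[140:290,270:460],None,fx=4,fy=4,interpolation=cv2.INTER_CUBIC)
cv2.imwrite('pics/t4c.png',A[:,:,::-1])
for n in('knob_mark','knob_top','clevis','coil_spring','block'): print(n,r.mark_of('top',n)[:1])
"
```

```text
time: 18.65
ee_pos: [0.4155, -0.2662, 0.2554]
eef_rot: [0.118, 0.697, -0.118, 0.697]
ft_force: [0.6, 0.7, 0.6]
width: 0.052
t 18.65 j [ 1.136  0.083 -0.686  1.758  0.054  1.319  1.673] p [ 0.4155 -0.2662  0.2554] F [0.6  0.72 0.63] M [ 0.083 -0.135  0.06 ] w 0.052 yaw 70.71 xz [ 0.001 -0.    -1.   ]
knob_mark [{'point': [193.3, 365.4], 'confidence': 0.95}]
knob_top [{'point': [197.7, 377.1], 'confidence': 0.77}]
clevis [{'point': [219.6, 305.8], 'confidence': 0.42}]
coil_spring [{'point': [188.7, 425.5], 'confidence': 0.42}]
block [{'point': [268.4, 389.4], 'confidence': 0.5}]
```

View pics/t4c.png

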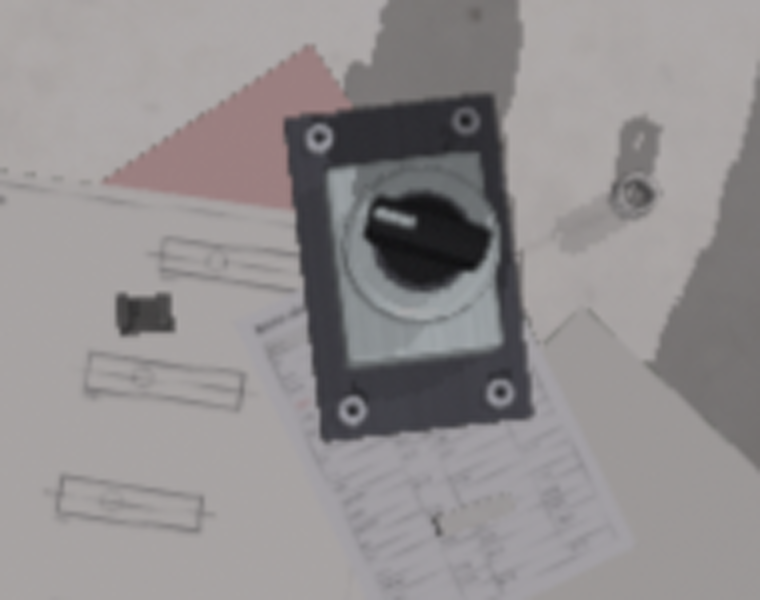

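```bash
python3 -c "
from bench import r
print(r.close_job())"
```

```text
the job is handed in; nothing more can be done
None
```

I turned the knob clockwise to its stop, brought it back anticlockwise four clicks, let go, backed the arm away and handed the job in at about 19 s. The hand-in reports no verdict.

- **Stop:** I felt it 3 clicks (60°) clockwise of the start, at tool yaw about 81.7°. The moment jumped from about 0 to 0.32 N m, then 0.36 N m about 3.4° beyond. That is well above the roughly 0.1 N m I felt near an ordinary click, and below the 0.7 N m damage limit. I held it there for more than 0.2 s.
- **Four clicks back:** I felt the fourth click place at about 161.5°, 80° back from the stop. The moment was near zero there and changed sign on either side, and I released the knob at it.
- **After letting go:** The top picture shows the bar at about 73°, against about 52° at the start. That is one click net anticlockwise, as 3 in and 4 out should give. The clevis, spring and block look unmoved, and the arm is clear of everything.
- **Weak checks:** Moment readings taken while moving were too unsettled to show the first click, and I sampled no readings at the second and third clicks on the way back. The click count therefore rests on settled readings at the second click, the stop and the final place, plus the angles and the picture.

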